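Push a fallen specimen cup upright and snap its box shut

TASK

One of the three specimen cups in the open box has fallen on its side, where it keeps the lid from closing. Push it with the fingertips until it stands upright on its base in its own compartment, then push the sprung lid over and press it down until its two catches hold it fully shut, and let go. Pick nothing up, keep the other two cups standing as they are, and leave everything round the box where it is.

Things in the scene. Friction and masses are not known exactly. Their poses are not given: they have to be found in the camera images.
- specimen_box: Grey open box, fixed, 134 (x) x 270 (y) x 52 mm high, walls 5 mm. Origin: centre of its underside; x points from the front (catches, toward the robot) to the back (hinge), y to the left, z up. Two dividers, tops 40 mm above the table, part it into three compartments side by side, each 124 mm along x and 84 mm along y, centred at box y = -88, 0 and +88 mm.
- box_floor (a point): Centre of the floor of the middle compartment, 7 mm above the table. The floor of each compartment is a grippy foam liner: a cup pushed near its top tips about its lower edge and does not slide.
- fallen_cup: White open cup lying on its side in one compartment, mouth toward the front of the box (the robot), base toward the back. 42 mm high, 73 mm across the rim, 63 mm across the base, about 12 g. Origin: centre of the underside of its base; z runs from the base out through the mouth.
- fallen_rim (a point): Centre of the fallen cup's mouth, in the plane of its rim. Lying, the top of the rim is 36 mm above it, 80 mm above the table, so above the walls. Pushed there toward the back by about 30 mm, the cup goes over its balance and drops upright on its base by itself, its base centre then some 28 mm further back than before.
- cup_l: One of two like cups that stand upright in the other compartments of the box. Origin: centre of the underside; top of the rim 49 mm above the table.
- cup_r: The other of the two cups that stand upright in the box, as cup_l.
- lid (a joint): Grey lid of the box, in rad: 0 is shut, 1.57 straight up, 1.87 leaning back on its stop; it stays where it stands at the start (1.5 to 1.8). It is sprung: pushed over and down it resists with 1 to 2 N at its free edge, and let go too soon it rises again to about 0.4. Near 0.1 the catches add some 5 N until they snap; held by them the lid reads below 0.02.
- lid_hinge (a point): Middle of the lid's hinge line, which runs along box y at box x = +70.5 mm, 53 mm above the table. The lid is a plate 143.5 mm from here to its free edge, 270 mm wide, 5 mm thick; shut, it reaches toward the front with its underside level with this point.
- lid_edge (a point): Middle of the lid's free edge on its outer face (the upper face when shut), 143.5 mm from the hinge line.
- catch_l_nose (a point): Top of the left catch, a black sprung tongue 22 mm wide on the box front at box y = +44 mm, its top 67 mm above the table. Its nose snaps over the lid's free edge by about 3 mm when the lid is pressed down, together with the right one; press the middle of the lid itself, 25 mm or more behind its edge, not the noses.
- catch_r_nose (a point): Top of the right catch, as the left one, at box y = -44 mm.
- spare_cup: A like cup standing alone on the table, behind and left of the box; leave it. Origin: centre of its underside; 42 mm high.
- slide_frame: White flat slide frame, 105 x 60 x 8 mm, on the table in front of the box; leave it. Origin: centre of its underside.
- tweezers: Steel tweezers, 124 mm long, 9 mm high, on the table in front of the box; leave them. Origin: centre of the underside.
- wipes_box: Carton of wipes, 115 x 115 x 100 mm, at the back left; leave it. Origin: centre of its underside.
Things that resemble listed ones, but are neither listed nor needed, are in the scene too. What is shaped like the fallen_cup but orange or purple is not meant.

How it is judged:
On the way:
1. the fallen cup stands upright on the floor of its compartment while the lid is still open (angle between fallen_cup's own z axis and vertical below 0.08 rad and z of fallen_cup in the frame of specimen_box below 0.012 m and distance of fallen_cup from where it was at the start of the episode below 0.075 m and value of joint lid above 0.5 rad), for 0.2 s.
At the end, for the whole second after the job is handed in: The lid is held shut by its catches with nothing pressing on it (below 0.03 rad); the cup that had fallen stands at rest on its compartment's floor, upright within 0.08 rad, its base under 75 mm from where it was; the other two stand upright within 30 mm of their places (value of joint lid below 0.03 rad and angle between each of fallen_cup, cup_l, cup_r's own z axis and vertical below 0.08 rad and z of fallen_cup in the frame of specimen_box below 0.012 m and distance of fallen_cup from where it was at the start of the episode below 0.075 m and linear speed of fallen_cup below 0.02 m/s and distance of each of cup_l, cup_r from where it was at the start of the episode below 0.03 m); the robot touches nothing.
It fails at once if a cup of the box is lifted or carried instead of pushed (height (world z) of fallen_cup above 0.055 m or height (world z) of any of cup_l, cup_r above 0.03 m).
It fails at once if a standing cup in the box is knocked over (angle between any of cup_l, cup_r's own z axis and vertical above 0.6 rad).
It fails at once if something round the box is disturbed (distance of any of spare_cup, slide_frame, tweezers, wipes_box from where it was at the start of the episode above 0.025 m).
It also fails if it takes over 48 s, if anything falls off the work surface, if the arm or the gripper's body presses on something with over 40 N, if the wrist force passes 120 N, or if a joint passes its speed limit or range.

ROBOT

A 6-joint arm with a two-finger parallel gripper is mounted at the origin on a cart in front of the work surface, level with it; the furniture and walls round the work are solid. World frame = base frame: x ahead of the robot, y to its left, z up, the work surface at z = 0. Lengths are in m, angles in rad, forces in N, time in s.
With the tool pointing down it reaches from about 0.35 to 0.975 m from the base axis. Payload 4.9 kg.
Tool frame: the origin (TCP) lies at the very end of the fingers, on their centre line; the grasp point (between the pads) lies 19 mm behind it; z points along the fingers, y is the line along which they close (so a half turn about z gives the same grasp; the last joint's range is limited). The gripper opens to 85 mm and grips with 20 to 120 N. Pads are 22 mm wide; open, the fingers measure 114 mm over their backs; the gripper's body (76 mm by 85 mm) begins 54 mm behind the grasp point. The pads swing forward as they close: fully open they stand 13 mm farther back than shut.
Start: joints at [-1.253, 0.053, 1.613, -0, 1.476, -0.119], TCP at [0.264, -0.566, 0.231] pointing down, gripper open.
Joint ranges: [-3.01, 3.01], [-1.01, 2.22], [0.06, 2.58], [-1.02, 4.17], [0.09, 2.62], [-3.14, 3.14]. Speed limits (rad/s): [2.57, 2.57, 3.14, 3.14, 3.14, 3.14].

INTERFACE

Orientations are given as a rotation vector (axis times angle).
In Python, from station import ctrl, imaging gives the robot as it stands.
- The arm moves only by the tool play_rows, never from a script. Its argument "series" is a list of rows, each a list of 3 entries, a list of its own where there are three numbers: the opening, from 0 (shut) to 1 (fully open), then the shift along the tool's x, y, z each as a share of 0.05 m, from -1 to 1, then the turn, a rotation vector about the tool's x, y, z each as a share of 8 degrees, from -1 to 1. In form: [[grip, [dx, dy, dz], [ax, ay, az]], ...]. A call has 1 to 8 rows; each row shifts and turns the commanded pose from where the row before left it, along the tool's axes as they then stand; what a row does not reach is not made up. A row lasts 1/8 s, in which the tool goes at most 62.5 mm and 10.7 degrees, less where a joint would pass 70% of its speed; a pose out of reach is approached as far as the arm can. A call with a number of a shift or a turn outside -1 to 1 is refused whole. A call with a gripper value outside its range is refused whole. The fingers move at their own pace and stop on an object; "force" is the grip in N (left out, the last holds). Time passes only in rows, so rows that do not move let the fingers close. It gives the time, the measured TCP pose, the force, the opening and the grip force at its end, in the units of the state.
- ctrl.get_obs(): the state, without advancing time (a new reading comes with each control period).
- imaging.get_image(name): name is "scene" or "side" or "wrist"; returns a dict with "color" (384x512x3 uint8, blue, green, red), "fx", "fy", "cx", "cy" (pixels), "D" ([k1, k2, p1, p2, k3] as OpenCV has them; the pictures are not rectified), "extrinsics" (4x4, takes a point from world to camera coordinates); the wrist camera has in their place "hand_eye" (4x4, takes a point from camera to tool coordinates, whose origin is the TCP and whose axes are the flange's). Camera axes: x right, y down, z forward; pixel columns grow to the right and rows downward; lengths in m; the calibration is good to about 2 mm. A picture is of the moment at which its call begins: read the wrist's pose just before it. There is no depth.
- ctrl.finish_job(): hands the job in; it is judged then, once.
The state is a dict: "t": time; "q": joint angles; "dq": joint speeds; "effort": joint torques, N m; "tool_pos": TCP position; "tool_rot": TCP orientation; "contact_force": force on the tool from outside, world axes, zero at the start; "wrist_torque": the same for the moment, N m; "opening": finger opening in m; "grip_force": force on a finger pad.
Only numpy, scipy, OpenCV 4.12 (cv2) and the standard library are available. Lean on these libraries where they do the work, as an engineer would, in place of code of your own. Each camera call takes 0.05 s, during which the arm holds its last target. There are 200 camera calls.

## Working session

There is one attempt and no reset: what is moved stays moved. The work goes in short steps, Python scripts to look and compute and a tool call to move; the robot and the scene stay as the last step left them, time stands still between calls to the robot, and variables do not carry over. Pictures are saved under pics/ and viewed, at most 10 in all, crops included, and the job is handed in when it is done.

Besides the shell and the picture viewer there is one more tool, called after "Request:" by a JSON object that holds its "api" and its "payload". play_rows: Moves the arm, as the interface text tells. Shift numbers are shares of 0.05 m and turn numbers shares of 8 degrees, none past 1 either way. Its arguments: {"type":"object","properties":{"series":{"type":"array"},"force":{"type":"number"}},"required":["series"]}

```bash
mkdir -p pics
python3 - <<'E'
from station import ctrl, imaging
import cv2,pickle
o=ctrl.get_obs();print(o['t'],o['tool_pos'],o['tool_rot'],o['opening'])
d={n:imaging.get_image(n) for n in('scene','side')}
pickle.dump(d,open('im0.pkl','wb'))
for n in d: cv2.imwrite(f'pics/{n}0.png',cv2.resize(d[n]['color'],(800,600)))
E
```

```text
0.0 [ 0.26420937 -0.56572624  0.23010127] [-3.06502711e+00 -6.80259688e-01  3.22091070e-04] 0.08592496837905356
```

View pics/scene0.png

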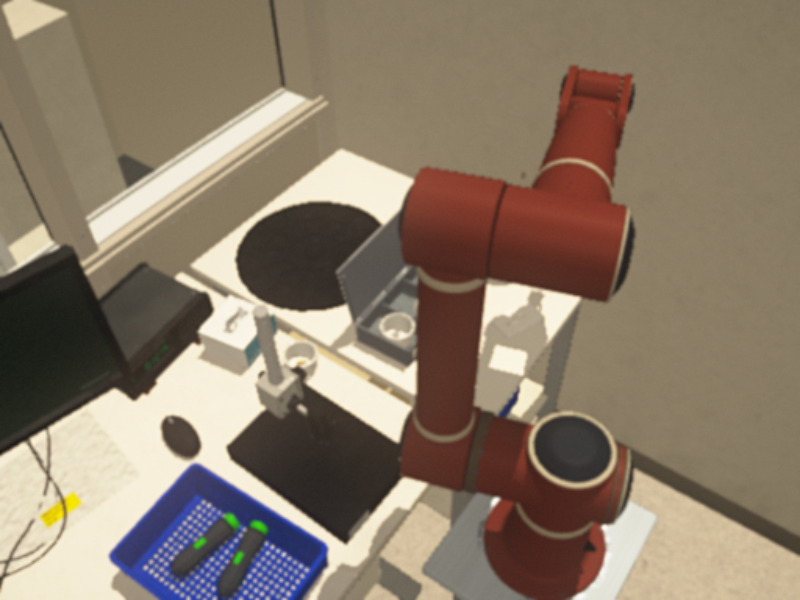

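View pics/side0.png

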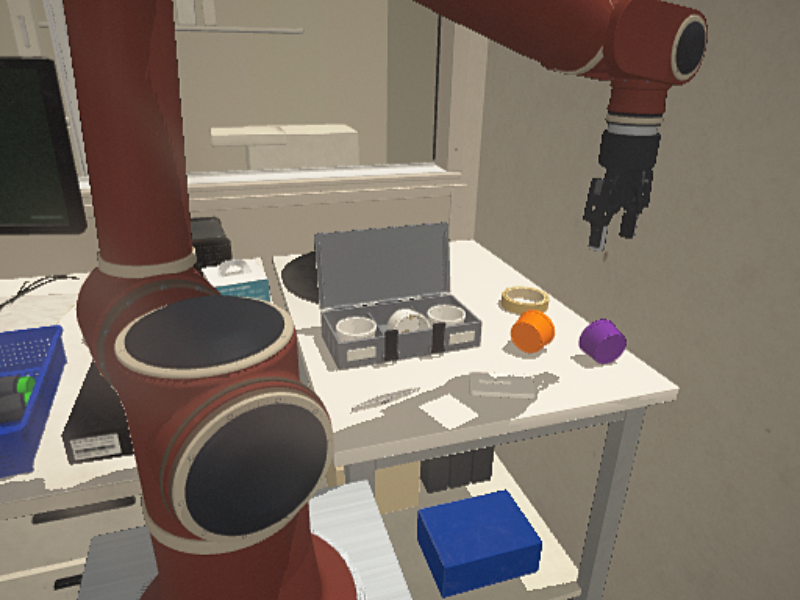

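The side view shows the box at (320-480, 225-365). The white cup in its middle compartment at (407,320) is lying on its side, and two cups stand at (356,328) and (446,315). The orange (532,331) and purple (602,341) cups on the table are the wrong colour, so neither is the one meant. I'll confirm this in one enlarged crop.

```bash
cat > h.py <<'E'
import numpy as np,cv2,pickle
def ray(c,uv):
    K=np.array([[c['fx'],0,c['cx']],[0,c['fy'],c['cy']],[0,0,1]]);
    p=cv2.undistortPoints(np.array([[uv]],float),K,np.array(c['D']))[0,0]
    E=np.array(c['extrinsics']);R=E[:3,:3];return -R.T@E[:3,3],R.T@np.r_[p,1]
def onz(c,uv,z):
    o,d=ray(c,uv);return o+d*(z-o[2])/d[2]
def proj(c,P):
    K=np.array([[c['fx'],0,c['cx']],[0,c['fy'],c['cy']],[0,0,1]]);E=np.array(c['extrinsics'])
    return cv2.projectPoints(np.atleast_2d(np.asarray(P,float)),cv2.Rodrigues(E[:3,:3])[0],E[:3,3],K,np.array(c['D']))[0][:,0]
E
python3 - <<'E'
from h import *
d=pickle.load(open('im0.pkl','rb'));s=d['side']
for n in d: print(n,ray(d[n],(256,192))[0].round(3),ray(d[n],(256,192))[1].round(2),d[n]['fx'])
cr=s['color'][135:275,195:325];cv2.imwrite('pics/crop.png',cv2.resize(cr,(780,600) if 0 else (557,600),interpolation=cv2.INTER_CUBIC))
E
```

```text
scene [-0.133  0.573  1.203] [ 0.41 -0.55 -0.73] 464.44140670233867
side [-0.392 -0.021  0.501] [ 0.87 -0.28 -0.41] 356.2786792707083
```

View pics/crop.png

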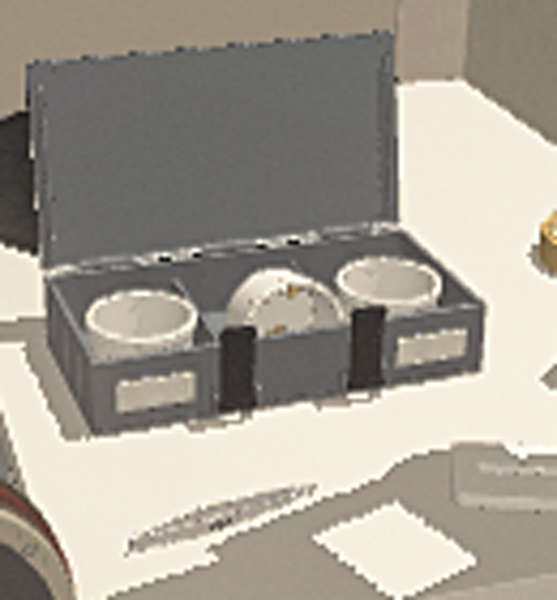

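The crop confirms that the white cup in the middle compartment, crop (285,305), lies with its mouth toward us. In crop pixels, the box's front top corners are at (90,363) and (485,303), and its front bottom corners at (95,435) and (481,372). The lid's free edge runs from (28,65) to (393,33).

Run:
```python
from h import *
s=pickle.load(open('im0.pkl','rb'))['side']
f=lambda u,v:(195+u/4.285,135+v/4.285)
L=onz(s,f(90,363),.052);R=onz(s,f(485,303),.052);l=onz(s,f(95,435),0);r=onz(s,f(481,372),0)
for n,p in dict(L=L,R=R,l=l,r=r).items():print(n,p.round(4))
for a,b in((L,R),(l,r)):
    v=b-a;yaw=np.arctan2(v[0],-v[1]);print('w',np.linalg.norm(v),'yaw',yaw)
# Catch tops at z=.067 and rim top at z=.08
for n,uv,z in(('cl',(237,328),.067),('cr',(368,310),.067),('rimtop',(270,270),.08),('cupl',(141,318),.049),('cupr',(388,284),.049),('hingeL',(45,268),.053),('hingeR',(400,225),.053)):print(n,onz(s,f(*uv),z).round(4))
# solve lid angle
for yaw in [np.mean([np.arctan2(R[0]-L[0],L[1]-R[1]),np.arctan2(r[0]-l[0],l[1]-r[1])])]:
    ex=np.array([np.cos(yaw),np.sin(yaw),0]);ey=np.array([-np.sin(yaw),np.cos(yaw),0])
    c=(L+R+l+r)/4;c[2]=0;c=c+ex*.067;print('box',c,yaw)
    for th in np.arange(1.45,1.9,.05):
        P=[c+ex*(.0705-.1435*np.cos(th))+ey*y+np.array([0,0,.053+.1435*np.sin(th)]) for y in(.135,-.135)]
        print(round(th,2),((proj(s,P)-[195,135])*4.285).round(0).tolist())
```

```text
L [ 0.4151 -0.1777  0.052 ]
R [ 0.4247 -0.4458  0.052 ]
l [ 0.4165 -0.1798  0.    ]
r [ 0.4242 -0.447   0.    ]
w 0.26827451846761113 yaw 0.03578105049053022
w 0.26734760411215946 yaw 0.02862162837019118
cl [ 0.4073 -0.2686  0.067 ]
cr [ 0.4084 -0.3556  0.067 ]
rimtop [ 0.4554 -0.3054  0.08  ]
cupl [ 0.4708 -0.223   0.049 ]
cupr [ 0.4748 -0.3971  0.049 ]
hingeL [ 0.5544 -0.1756  0.053 ]
hingeR [ 0.5581 -0.4402  0.053 ]
box [ 0.48706455 -0.31043151  0.        ] 0.0322013394303607
1.45 [[39.0, 78.0], [423.0, 44.0]]
1.5 [[36.0, 74.0], [419.0, 40.0]]
1.55 [[34.0, 70.0], [415.0, 36.0]]
1.6 [[32.0, 67.0], [410.0, 34.0]]
1.65 [[29.0, 64.0], [406.0, 31.0]]
1.7 [[27.0, 62.0], [402.0, 30.0]]
1.75 [[25.0, 61.0], [398.0, 29.0]]
1.8 [[23.0, 60.0], [393.0, 28.0]]
1.85 [[21.0, 59.0], [389.0, 28.0]]
```

The box measures 268 mm wide (270 expected), centred at (0.487,-0.310) with a yaw of about 0.03. The lid stands at about 1.65. I'll move in above the front of the box with the fingers shut and look from the wrist.

Request:
{"api": "play_rows", "payload": {"series": [[0,[0,0,0],[0,0,0.96]],[0,[0,0,0],[0,0,0.96]],[0,[0,0,0],[0,0,0.96]],[0,[0.45,-0.8,0],[0,0,0]],[0,[0.45,-0.8,0],[0,0,0]],[0,[0.45,-0.8,0],[0,0,0]],[0,[0.45,-0.8,0],[0,0,0]],[0,[0.45,-0.8,0],[0,0,0]]]}}

```text
t: 1.1
tool_pos: [0.3702, -0.3609, 0.2308]
tool_rot: [-3.14, -0.054, 0.0]
contact_force: [-1.0, 0.4, -0.2]
opening: 0.0001
grip_force: 0.0
```

Request:
{"api": "play_rows", "payload": {"series": [[0,[0.45,-0.8,0],[0,0,0]],[0,[0,-0.3,0],[0,0,0]],[0,[0,0,0],[0,0,0]]]}}

```text
t: 1.48
tool_pos: [0.3902, -0.3063, 0.2311]
tool_rot: [3.141, 0.056, -0.001]
contact_force: [0.3, -1.0, -0.2]
opening: -0.0003
grip_force: 0.0
```

```bash
cat >> h.py <<'E'
def wrist(o,w):
    from scipy.spatial.transform import Rotation as Ro
    T=np.eye(4);T[:3,:3]=Ro.from_rotvec(o['tool_rot']).as_matrix();T[:3,3]=o['tool_pos']
    w['extrinsics']=np.linalg.inv(T@np.array(w['hand_eye']));return w
def shot(tag):
    from station import ctrl,imaging
    o=ctrl.get_obs();w=wrist(o,imaging.get_image('wrist'));pickle.dump(w,open(tag+'.pkl','wb'))
    cv2.imwrite(f'pics/{tag}.png',cv2.resize(w['color'],(800,600)));return o,w
E
python3 - <<'E'
from h import *
from scipy.spatial.transform import Rotation as Ro
o,w=shot('w1')
print(o['t'],o['tool_pos'],Ro.from_rotvec(o['tool_rot']).as_matrix().round(3),o['contact_force'],o['opening'])
E
```

```text
1.475 [ 0.39024374 -0.30632348  0.23106364] [[ 0.999  0.036 -0.   ]
 [ 0.036 -0.999 -0.   ]
 [-0.     0.    -1.   ]] [ 0.28798566 -1.02265017 -0.20692271] -0.00027836498772004043
```

View pics/w1.png

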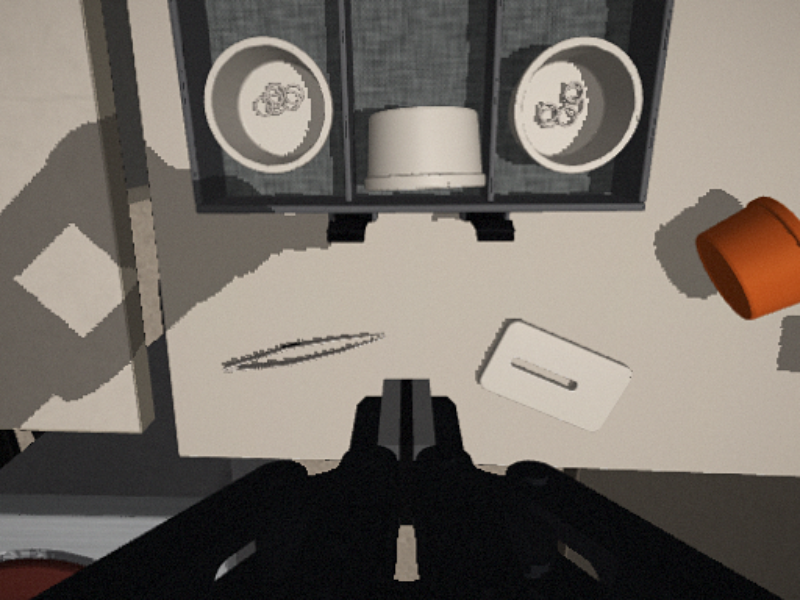

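The wrist view, seen from above, shows the fallen cup's rim at (366-487, 185) and its base at row 107. The front wall is at row 210, with corners (197,212) and (645,209), and the catches are at (349,227) and (493,225).

Run:
```python
from h import *
w=pickle.load(open('w1.pkl','rb'));k=.64
for n,uv,z in(('L',(197,212),.052),('R',(645,209),.052),('rimL',(366,186),.0435),('rimR',(486,184),.0435),('rimtop',(427,190),.08),('base top',(425,107),.07),('catchL',(349,215),.067),('catchR',(491,213),.067),('cl',(268,104),.049),('cr',(580,104),.049)):
    print(n,onz(w,np.array(uv)*k,z).round(4))
```

```text
L [ 0.418  -0.1811  0.052 ]
R [ 0.4295 -0.4486  0.052 ]
rimL [ 0.4363 -0.2812  0.0435]
rimR [ 0.4402 -0.3539  0.0435]
rimtop [ 0.4391 -0.3167  0.08  ]
base top [ 0.4814 -0.3139  0.07  ]
catchL [ 0.4221 -0.2733  0.067 ]
catchR [ 0.4262 -0.3546  0.067 ]
cl [ 0.4804 -0.2254  0.049 ]
cr [ 0.4868 -0.4026  0.049 ]
```

The rim is 72.8 mm across, which matches, with the mouth plane at x≈0.439, y≈-0.317. I'll go down just in front of it to z≈0.069, between and above the catches.

Request:
{"api": "play_rows", "payload": {"series": [[0,[0.11,0.06,0.8],[0,0,0]],[0,[0.11,0.06,0.8],[0,0,0]],[0,[0.11,0.06,0.8],[0,0,0]],[0,[0.11,0.06,0.8],[0,0,0]],[0,[0,0,0],[0,0,0]]]}}

```text
t: 2.15
tool_pos: [0.4102, -0.3172, 0.0675]
tool_rot: [-3.135, -0.052, 0.009]
contact_force: [-0.3, -0.4, -0.1]
opening: 0.0
grip_force: 0.0
```

Request:
{"api": "play_rows", "payload": {"series": [[0,[0.12,0,-0.06],[0,0,0]],[0,[0.12,0,0],[0,0,0]],[0,[0.12,0,0],[0,0,0]],[0,[0.12,0,0],[0,0,0]],[0,[0.12,0,0],[0,0,0]],[0,[0.12,0,0],[0,0,0]],[0,[0.12,0,0],[0,0,0]],[0,[0,0,0],[0,0,0]]]}}

```text
t: 3.15
tool_pos: [0.455, -0.3161, 0.0738]
tool_rot: [-3.14, -0.055, 0.001]
contact_force: [0.1, 0.3, -0.0]
opening: -0.0001
grip_force: 0.0
```

Run:
```python
from h import *
o,w=shot('w2');print(o['t'],o['tool_pos'],o['contact_force'])
```

```text
3.15 [ 0.45499279 -0.31612402  0.0738337 ] [ 0.11515486  0.26226907 -0.00776244]
```

View pics/w2.png

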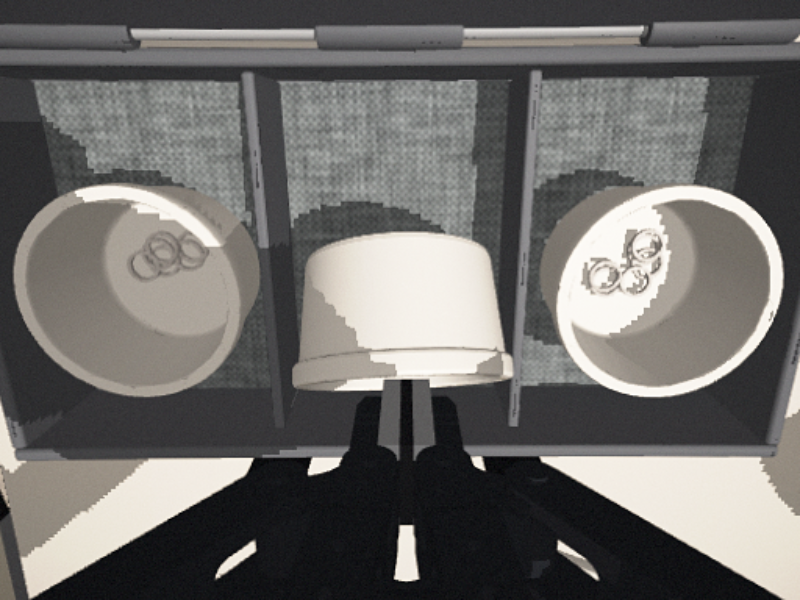

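The cup is tipping, with its rim at row 380 against the finger and its base at row 235. I'll keep pushing.

Request:
{"api": "play_rows", "payload": {"series": [[0,[0.12,0,0.04],[0,0,0]],[0,[0.12,0,0],[0,0,0]],[0,[0.12,0,0],[0,0,0]],[0,[0.1,0,0],[0,0,0]],[0,[0,0,0],[0,0,0]],[0,[0,0,0],[0,0,0]]]}}

```text
t: 3.95
tool_pos: [0.4778, -0.3157, 0.0723]
tool_rot: [-3.141, -0.055, 0.0]
contact_force: [-0.4, -0.1, 0.0]
opening: -0.0
grip_force: 0.0
```

Run:
```python
from h import *
o,w=shot('w3');print(o['t'],o['tool_pos'],o['contact_force'])
```

```text
3.95 [ 0.47777884 -0.31572443  0.07225967] [-0.40258064 -0.12306601  0.03725154]
```

View pics/w3.png

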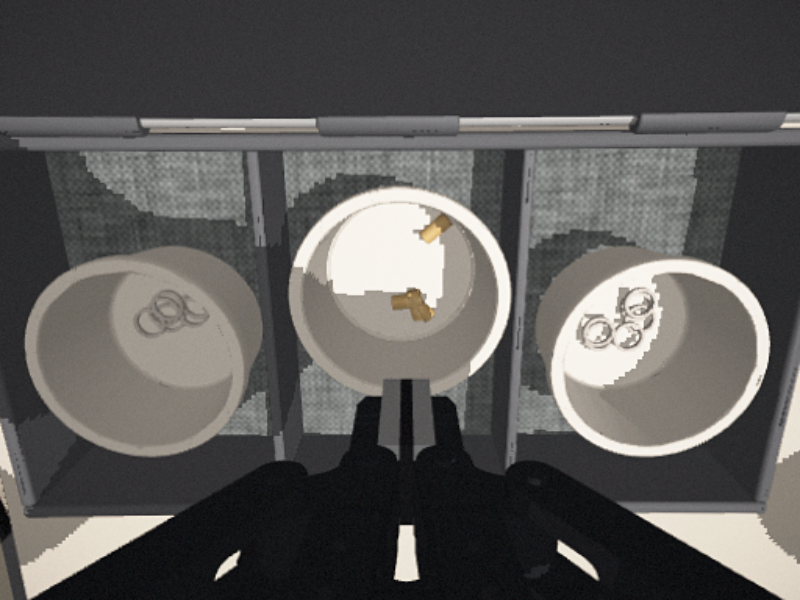

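The cup stands upright, with its rim circle centred at (400,290) and the base concentric inside it. The neighbouring cups are unmoved. Next I'll go up, over and behind the lid.

Request:
{"api": "play_rows", "payload": {"series": [[0,[0,0,-0.95],[0,0,0]],[0,[0,0,-0.95],[0,0,0]],[0,[0,0,-0.95],[0,0,0]],[0,[0,0,-0.95],[0,0,0]],[0,[0,0,0],[0,0,0]]]}}

```text
t: 4.62
tool_pos: [0.4796, -0.3174, 0.2684]
tool_rot: [3.134, 0.054, 0.012]
contact_force: [0.7, 0.4, -0.6]
opening: -0.0002
grip_force: 0.0
```

Run:
```python
from station import ctrl,imaging
from h import *
o=ctrl.get_obs();print(o['t'],o['tool_pos'])
w=wrist(o,imaging.get_image('wrist'))
a=cv2.resize(imaging.get_image('side')['color'][100:275,150:383],(400,300))
b=cv2.resize(w['color'],(400,300))
cv2.imwrite('pics/c4.png',np.hstack([a,b]))
```

```text
4.625 [ 0.47955077 -0.31737908  0.26841856]
```

View pics/c4.png

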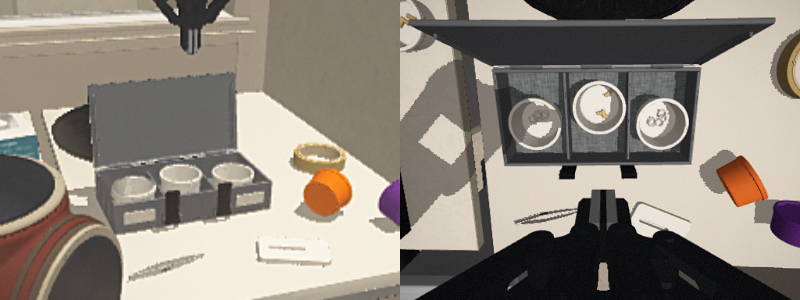

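All three cups stand upright (left panel) and the lid is still open. The spare cup is at the far left, clear of the path. Next I'll go over and behind the lid.

Request:
{"api": "play_rows", "payload": {"series": [[0,[0.8,0,0],[0,0,0]],[0,[0.8,0,0],[0,0,0]],[0,[0.8,0,0],[0,0,0]],[0,[0.8,0,0],[0,0,0]],[0,[0,0,0],[0,0,0]]]}}

```text
t: 5.35
tool_pos: [0.6384, -0.3091, 0.2581]
tool_rot: [-3.138, -0.057, 0.007]
contact_force: [-0.1, 0.5, -0.2]
opening: 0.0
grip_force: 0.0
```

Request:
{"api": "play_rows", "payload": {"series": [[0,[0,0,0.7],[0,0,0]],[0,[0,0,0.7],[0,0,0]],[0,[0,0,0.7],[0,0,0]],[0,[0,0,0],[0,0,0]]]}}

```text
t: 5.85
tool_pos: [0.634, -0.3087, 0.1514]
tool_rot: [-3.136, -0.053, 0.014]
contact_force: [-0.4, -1.4, -0.2]
opening: 0.0003
grip_force: 0.0
```

Request:
{"api": "play_rows", "payload": {"series": [[0,[-0.3,0,-0.02],[0,0,0]],[0,[-0.3,0,-0.02],[0,0,0]],[0,[-0.3,0,-0.02],[0,0,0]],[0,[-0.3,0,-0.02],[0,0,0]],[0,[-0.25,0,0],[0,0,0]],[0,[-0.25,0,0],[0,0,0]],[0,[-0.25,0,0],[0,0,0]],[0,[0,0,0],[0,0,0]]]}}

```text
t: 6.85
tool_pos: [0.5393, -0.3135, 0.161]
tool_rot: [-3.141, -0.053, 0.001]
contact_force: [0.5, 0.1, 0.1]
opening: 0.0004
grip_force: 0.0
```

Request:
{"api": "play_rows", "payload": {"series": [[0,[-0.21,0,0.13],[0,0,0]],[0,[-0.21,0,0.13],[0,0,0]],[0,[-0.21,0,0.13],[0,0,0]],[0,[-0.16,0,0.15],[0,0,0]],[0,[-0.16,0,0.15],[0,0,0]],[0,[-0.16,0,0.15],[0,0,0]],[0,[0,0,0],[0,0,0]]]}}

```text
t: 7.72
tool_pos: [0.4837, -0.315, 0.118]
tool_rot: [-3.14, -0.054, 0.003]
contact_force: [1.0, 0.7, 1.4]
opening: 0.0
grip_force: 0.0
```

The contact force now reads the lid's spring, pushing up and back as expected. I'll keep going down the arc.

Request:
{"api": "play_rows", "payload": {"series": [[0,[-0.1,0,0.19],[0,0,0]],[0,[-0.1,0,0.19],[0,0,0]],[0,[-0.1,0,0.19],[0,0,0]],[0,[-0.03,0,0.14],[0,0,0]],[0,[-0.03,0,0.14],[0,0,0]],[0,[-0.03,0,0.14],[0,0,0]],[0,[0,0,0],[0,0,0]]]}}

```text
t: 8.6
tool_pos: [0.4649, -0.3158, 0.0689]
tool_rot: [-3.14, -0.054, 0.001]
contact_force: [0.2, 0.2, 1.1]
opening: -0.0003
grip_force: 0.1
```

Request:
{"api": "play_rows", "payload": {"series": [[0,[0,0,0.06],[0,0,0]],[0,[0,0,0.06],[0,0,0]],[0,[0,0,0.06],[0,0,0]],[0,[0,0,0.04],[0,0,0]],[0,[0,0,0],[0,0,0]]]}}

```text
t: 9.22
tool_pos: [0.4654, -0.3162, 0.0586]
tool_rot: [3.141, 0.054, 0.001]
contact_force: [0.7, -0.6, 0.2]
opening: 0.0
grip_force: 0.3
```

Request:
{"api": "play_rows", "payload": {"series": [[0,[0,0,0.04],[0,0,0]],[0,[0,0,0.04],[0,0,0]],[0,[0,0,0],[0,0,0]]]}}

```text
t: 9.6
tool_pos: [0.4654, -0.3163, 0.0556]
tool_rot: [-3.141, -0.055, 0.0]
contact_force: [-3.1, 0.9, 7.3]
opening: -0.0001
grip_force: 3.6
```

Request:
{"api": "play_rows", "payload": {"series": [[0,[0,0,0.03],[0,0,0]],[0,[0,0,0.03],[0,0,0]],[0,[0,0,0],[0,0,0]]]}}

```text
t: 9.98
tool_pos: [0.4655, -0.3164, 0.0549]
tool_rot: [-3.141, -0.055, 0.002]
contact_force: [-9.1, 5.2, 19.8]
opening: 0.0
grip_force: 9.9
```

It's hard against the stop: the force climbs to 20 N with almost no travel. I'll lift off slowly, then look.

Request:
{"api": "play_rows", "payload": {"series": [[0,[0,0,-0.2],[0,0,0]],[0,[0,0,-0.6],[0,0,0]],[0,[0,0,-0.9],[0,0,0]],[0,[-0.5,0,-0.9],[0,0,0]],[0,[-0.7,0,-0.9],[0,0,0]],[0,[0,0,0],[0,0,0]],[0,[0,0,0],[0,0,0]]]}}

```text
t: 10.85
tool_pos: [0.4052, -0.318, 0.226]
tool_rot: [-3.14, -0.054, 0.0]
contact_force: [0.3, 0.1, 0.2]
opening: 0.0
grip_force: 0.0
```

Run:
```python
from station import ctrl,imaging
from h import *
o=ctrl.get_obs();print(o['t'],o['tool_pos'],o['contact_force'])
w=wrist(o,imaging.get_image('wrist'))
a=cv2.resize(imaging.get_image('side')['color'][100:275,150:383],(400,300),interpolation=cv2.INTER_CUBIC)
cv2.imwrite('pics/c5.png',np.hstack([a,cv2.resize(w['color'],(400,300))]))
```

```text
10.85 [ 0.40522983 -0.31795858  0.22601665] [0.2923503  0.0962938  0.22075112]
```

View pics/c5.png

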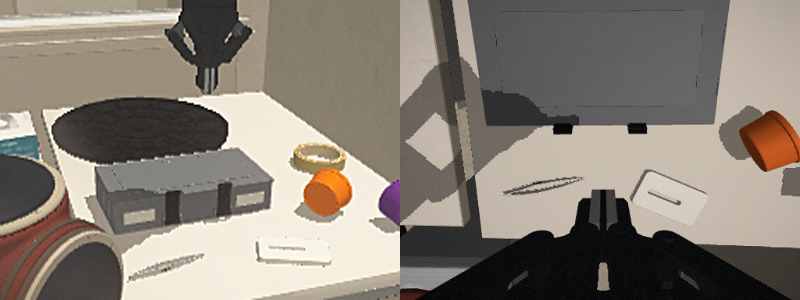

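The lid lies flat and stays shut, both catches hold its edge at (563,128) and (637,127), and the arm is clear. I'll hand it in.

```bash
python3 -c "
from station import ctrl
print(ctrl.finish_job())"
```

```text
the job is handed in; nothing more can be done
None
```

I stood the fallen cup upright with the lid still open, then closed the lid until both catches held and let go; the last pictures show it flat and shut with nothing round the box disturbed, and the job went in at about 11 s, though no verdict came back.

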